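Pull two snapped-in filter cartridges for washing

TASK

Both dust-filter cartridges are due for washing: take each out of its sloping filter head by pinching its two spring tabs fully together and drawing it straight out, one after the other in whichever order you like. Stand each one upright on its foot, flat on the floor of the wash-tray compartment made for its size (the wide cartridge in the wider compartment, the narrow one in the narrower), setting it down rather than letting it drop. Do not shift, tip or knock over the rod pot, the tools and the other things on the bench.

Things in the scene. Friction and masses are not known exactly. Their poses are not given: they have to be found in the camera images.
- wide_grip (a point): Grip point of the wide cartridge: on its axis, midway between its two black spring tabs, at the middle of their ribbed faces, 64 mm above its foot. z = cartridge axis, pointing out past the tabs; y = from right to left tab, the direction they are pinched. Tabs: 26 mm broad, outer faces 60 mm apart free, 46 mm fully in; they end 15 mm above this point and are clear for 24 mm below it.
- wide: The wide filter cartridge, loose, 115 to 230 g; origin at its foot's centre, axes as its grip point. Grey pleated block 48 (x) x 60 (y) mm, 23 tall, then a narrower core up to 43 mm. The tabs have barbs (73 mm over both when free) 26 to 32 mm above the foot, hooked under the socket's lip: it comes out, along its own +z, only with both tabs in by 4 to 6.5 mm (play); it can be carried by them.
- wide_tab_l (a joint): How far the left (+y) spring tab of the wide cartridge is pushed in along the cartridge's y: 0 m free, 0.007 m fully in, where it stops firmly. The spring takes 1.5 N at first and 3.6 N fully in.
- wide_tab_r (a joint): How far the right (-y) spring tab of the wide cartridge is pushed in along the cartridge's y: 0 m free, 0.007 m fully in, where it stops firmly. The spring takes 1.5 N at first and 3.6 N fully in.
- dock_wide_mouth (a point): Centre of the socket mouth of the wide cartridge's filter head: green housing fixed to the bench, its 84 x 128 mm plate tilted 28 degrees towards the housing's front (-x of this frame; its z is vertical); 88 mm above the bench. Socket 40 mm deep, 2.5 mm play; the cartridge's grip point stands 24 mm off the plate along the tilted axis. Plate clear for 34 mm beyond the tabs. Low pipe stub behind.
- narrow_grip (a point): Grip point of the narrow cartridge: on its axis, midway between its two black spring tabs, at the middle of their ribbed faces, 54 mm above its foot. z = cartridge axis, pointing out past the tabs; y = from right to left tab, the direction they are pinched. Tabs: 24 mm broad, outer faces 44 mm apart free, 30 mm fully in; they end 15 mm above this point and are clear for 24 mm below it.
- narrow: The narrow filter cartridge, loose, 115 to 230 g; origin at its foot's centre, axes as its grip point. Grey pleated block 44 (x) x 44 (y) mm, 13 tall, then a narrower core up to 33 mm. The tabs have barbs (57 mm over both when free) 16 to 22 mm above the foot, hooked under the socket's lip: it comes out, along its own +z, only with both tabs in by 4 to 6.5 mm (play); it can be carried by them.
- narrow_tab_l (a joint): How far the left (+y) spring tab of the narrow cartridge is pushed in along the cartridge's y: 0 m free, 0.007 m fully in, where it stops firmly. The spring takes 1.5 N at first and 3.6 N fully in.
- narrow_tab_r (a joint): How far the right (-y) spring tab of the narrow cartridge is pushed in along the cartridge's y: 0 m free, 0.007 m fully in, where it stops firmly. The spring takes 1.5 N at first and 3.6 N fully in.
- dock_narrow_mouth (a point): Centre of the socket mouth of the narrow cartridge's filter head: green housing fixed to the bench, its 80 x 112 mm plate tilted 38 degrees towards the housing's front (-x of this frame; its z is vertical); 88 mm above the bench. Socket 30 mm deep, 2.5 mm play; the cartridge's grip point stands 24 mm off the plate along the tilted axis. Plate clear for 34 mm beyond the tabs. Low pipe stub behind.
- tray_wide (a point): Centre of the floor of the wash tray's wider compartment, 70 (x) x 90 (y) mm inside. Aluminium tray 80 x 200 mm, fixed to the bench, floor 4 mm thick (this point is 4 mm above the bench), walls 5 mm thick, tops 22 mm above the bench. Frame: z up, y along the tray. The cartridge stands here with its y along the tray's y, either way round.
- tray_narrow (a point): Centre of the floor of the wash tray's narrower compartment, 70 (x) x 68 (y) mm inside, 111 mm from the wider one's centre towards the tray's -y (a 22 mm drain gap lies between them). Same frame. The wide cartridge does not fit in here.
- rod_pot_mid (a point): Bystander: brown round pot, 60 mm wide and 90 mm tall, with steel rods standing in it up to 235 mm above the bench; this point is on its axis 120 mm above the bench. Loose, 0.7 kg.
- micrometer: Bystander: micrometer lying flat, about 60 x 115 x 16 mm, loose; origin under its frame, at bench level; the body lies 0 to 58 mm towards +x and from -35 to +80 mm along y.
- bushing: Bystander: steel bushing standing on end, 42 mm outside, 30 mm tall, loose; origin under its centre.
- bar_stub: Bystander: dark steel bar offcut standing on end, 32 mm wide, 70 mm tall, loose; origin under its centre.
- tin: Bystander: small aluminium tin, 42 mm wide, 65 mm tall, loose; origin under its centre.
- screwdriver: Bystander: screwdriver lying along its x, about 200 mm long, loose; origin under its middle, at bench level.
There are look-alikes about, which are no part of the job. What is shaped like the narrow but blue or red is not meant.

How it is judged:
By the outcome, as a careful person would: the job done as asked, in the order asked, and still so for the second after the job is handed in, with the robot touching nothing.
It also fails if it takes over 58 s, if anything falls off the work surface, if the arm or the gripper's body presses on something with over 40 N, if the wrist force passes 120 N, or if a joint passes its speed limit or range.

ROBOT

A 7-joint arm with a two-finger parallel gripper is mounted at the origin on the work surface. World frame = base frame: x ahead of the robot, y to its left, z up, the work surface at z = 0. Lengths are in m, angles in rad, forces in N, time in s.
With the tool pointing down it reaches from about 0.35 to 0.9 m from the base axis. Payload 8.1 kg.
Tool frame: the origin (TCP) lies midway between the tips of the shut fingers; the grasp point (between the pads) lies 19 mm behind it; z points along the fingers, y is the line along which they close (so a half turn about z gives the same grasp; the last joint's range is limited). The gripper opens to 92 mm and grips with 3 to 60 N. Pads are 19 mm wide; open, the fingers measure 130 mm over their backs; the gripper's body (75 mm by 190 mm) begins 47 mm behind the grasp point.
Start: joints at [1.098, 0.434, 0.025, 1.573, -0.012, 1.134, -0.075], TCP at [0.226, -0.583, 0.227] pointing down, gripper open.
Joint ranges: [-2.62, 2.62], [-0.44, 2.09], [-1.27, 1.32], [0.08, 2.57], [-1.32, 4.46], [0.12, 2], [-2.74, 2.74]. Speed limits (rad/s): [2.22, 2.22, 3.01, 3.01, 3.14, 3.14, 3.14].

INTERFACE

Orientations are given as a rotation vector (axis times angle).
In Python, from cell import arm gives the robot as it stands.
- The arm moves only by the tool arm_command, never from a script. Its arguments are lists of equal length, an entry for each row: "dp": the shift along the tool's x, y, z in units of 25 mm (1.0 is 25 mm), a list of three; "angular": the turn, a rotation vector about the tool's x, y, z in units of 0.15 rad (1.0 is 0.15 rad), a list of three; "claw": the opening, from 0 (shut) to 1 (fully open). In form: {"dp": [[x, y, z], ...], "angular": [[rx, ry, rz], ...], "claw": [claw, ...]}. A call has 1 to 10 rows; each row shifts and turns the commanded pose from where the row before left it, along the tool's axes as they then stand; what a row does not reach is not made up. A row lasts 1/10 s, in which the tool goes at most 50 mm and 8.59 degrees, less where a joint would pass 70% of its speed; a pose out of reach is approached as far as the arm can. A call with a number of a shift or a turn outside -1 to 1 is refused whole. A call with a gripper value outside its range is refused whole. The fingers move at their own pace and stop on an object; "force" is the grip in N (left out, the last holds). Time passes only in rows, so rows that do not move let the fingers close. It gives the time, the measured TCP pose, the force, the opening and the grip force at its end, in the units of the state.
- arm.observe(): the state, without advancing time (a new reading comes with each control period).
- arm.get_image(name): name is "scene" or "top" or "wrist"; returns a dict with "frame" (480x640x3 uint8, red, green, blue), "z_map" (480x640 float32, m along the optical axis (not along the pixel's ray), 0 where there is no reading), "K" (3x3 intrinsics, pixels), "k1" (the pictures are not rectified: a ray, as slopes to the right and down, at radius r is drawn at 1 + k1 r^2 times it, then the intrinsics apply), "R" (3x3) and "t" (3): a world point X has camera coordinates R X + t. Camera axes: x right, y down, z forward; pixel columns grow to the right and rows downward; lengths in m; the calibration is good to about 2 mm. A picture is of the moment at which its call begins.
- arm.sign_off(): hands the job in; it is judged then, once.
The state is a dict: "clock": time; "joints": joint angles; "dq": joint speeds; "joint_efforts": joint torques, N m; "position": TCP position; "ee_rot": TCP orientation; "force": force on the tool from outside, world axes, zero at the start; "ft_torque": the same for the moment, N m; "width": opening from 0.0 (shut) to 1.0 (fully open); "gripper_force": force on a finger pad.
Only numpy, scipy, OpenCV 4.12 (cv2) and the standard library are available. Lean on these libraries where they do the work, as an engineer would, in place of code of your own. Each camera call takes 0.05 s, during which the arm holds its last target. There are 200 camera calls.

## Working session

There is one attempt and no reset: what is moved stays moved. The work goes in short steps, Python scripts to look and compute and a tool call to move; the robot and the scene stay as the last step left them, time stands still between calls to the robot, and variables do not carry over. Pictures are saved under pics/ and viewed, at most 10 in all, crops included, and the job is handed in when it is done.

Besides the shell and the picture viewer there is one more tool, called after "Call:" in YAML: its name, and indented under it one key for each argument. arm_command: Moves the arm, as the interface text tells. Its arguments: {"type":"object","properties":{"dp":{"type":"array","items":{"type":"array","items":{"type":"number"}}},"angular":{"type":"array","items":{"type":"array","items":{"type":"number"}}},"claw":{"type":"array","items":{"type":"number"}},"force":{"type":"number"}},"required":["dp","angular","claw"]}

```bash
mkdir -p pics; ls; python3 - <<'E'
from cell import arm
import cv2,numpy as np
s=arm.observe();print(s)
for n in("scene","top"):
    d=arm.get_image(n);cv2.imwrite(f"pics/{n}0.png",d["frame"][:,:,::-1]);np.savez(f"{n}0.npz",**d)
    print(n,d["K"],d["k1"],d["R"],d["t"],-d["R"].T@d["t"])
E
```

```text
pics
{'clock': 0.0, 'joints': array([ 1.09837978,  0.43526492,  0.02494622,  1.57408572, -0.01160348,
        1.13401406, -0.07514282]), 'dq': array([ 0.00093916,  0.00157122,  0.00154441,  0.00100994,  0.00023973,
       -0.00138929, -0.00080123]), 'joint_efforts': array([-7.07374074e-04, -6.67849803e+01,  9.85032097e-01, -3.14456964e+01,
       -6.04828703e-02,  4.27530985e-02,  6.73501404e-05]), 'position': array([ 0.22567832, -0.58228019,  0.22592302]), 'ee_rot': array([-3.08652141e+00, -5.77174807e-01,  6.74387467e-04]), 'force': array([-0.05423197, -0.38549523, -0.80030569]), 'ft_torque': array([-0.00797265,  0.03520923, -0.03446602]), 'gripper_force': 0.0, 'width': 0.9966899482257655}
scene [[553.45503892   0.         323.19418586]
 [  0.         553.45503892 235.03120512]
 [  0.           0.           1.        ]] -0.041120071878393276 [[-0.80550255  0.59258649 -0.00262449]
 [ 0.48431484  0.65576398 -0.57914828]
 [-0.3414744  -0.4677765  -0.81521799]] [ 0.48365645 -0.18804388  1.47769286] [0.98525324 0.52793412 1.09700587]
top [[509.29751612   0.         324.82550097]
 [  0.         509.29751612 247.77814255]
 [  0.           0.           1.        ]] -0.14903504538295195 [[-0.00237396 -0.99998307  0.00531272]
 [-0.99511535  0.00183802 -0.09870184]
 [ 0.09869041 -0.00552108 -0.99510287]] [-0.02977441  0.59201481  1.17727437] [ 0.47286666 -0.02436222  1.23010024]
```

View pics/scene0.png

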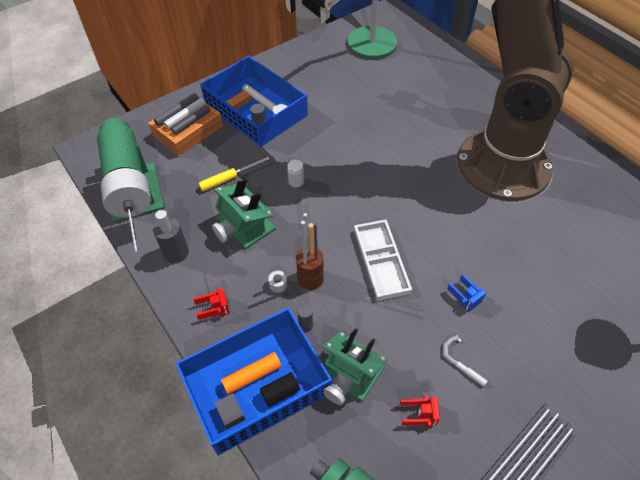

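View pics/top0.png

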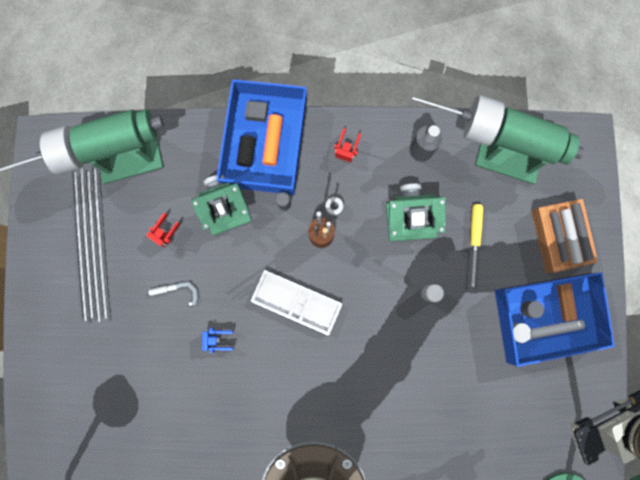

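The scene view shows two green heads with black tabs, at (243,212) and (352,365), and the tray at (383,260). In the top view the wide head is at (417,218), the narrow head at (220,208), the tray at (297,301) and the rod pot at (321,232). Next I'll measure the heads and the tray.

```bash
cat > h.py <<'E'
import numpy as np,cv2
def load(n):
    return dict(np.load(n))
def dist(d): return np.array([d["k1"],0,0,0,0],float)
def rays(d,uv):
    p=cv2.undistortPoints(np.asarray(uv,float).reshape(-1,1,2),d["K"],None) if 0 else None
    K=d["K"];k=float(d["k1"]);q=(np.asarray(uv,float).reshape(-1,2)-[K[0,2],K[1,2]])/[K[0,0],K[1,1]]
    s=q.copy()
    for _ in range(20): s=q/(1+k*(s**2).sum(1,keepdims=True))
    return np.c_[s,np.ones(len(s))]
def cam(d): return -d["R"].T@d["t"]
def onplane(d,uv,z):
    r=rays(d,uv)@d["R"];c=cam(d);return c+r*((z-c[2])/r[:,2])[:,None]
def pts(d,mask):
    v,u=np.nonzero(mask&(d["z_map"]>0));r=rays(d,np.c_[u,v])
    return (r*d["z_map"][v,u][:,None]-d["t"])@d["R"],np.c_[u,v]
def proj(d,X):
    X=np.atleast_2d(X)@d["R"].T+d["t"];s=X[:,:2]/X[:,2:];s=s*(1+float(d["k1"])*(s**2).sum(1,keepdims=True))
    return s*[d["K"][0,0],d["K"][1,1]]+[d["K"][0,2],d["K"][1,2]]
def hsv(d): return cv2.cvtColor(d["frame"],cv2.COLOR_RGB2HSV).astype(int)
def roi(d,x0,y0,x1,y1):
    m=np.zeros(d["frame"].shape[:2],bool);m[y0:y1,x0:x1]=1;return m
E
cat > m1.py <<'E'
from h import *
T=load("top0.npz");S=load("scene0.npz")
boxes={"wide":((380,175,455,245),(205,170,290,255)),"narrow":((185,170,255,240),(310,320,395,410))}
for n,bs in boxes.items():
  for d,b,nm in((T,bs[0],"top"),(S,bs[1],"scene")):
    H=hsv(d);m=roi(d,*b)
    g=m&(H[...,0]>60)&(H[...,0]<95)&(H[...,1]>80)
    P,uv=pts(d,g);k=P[:,2]>0.055;P=P[k]
    best=None;rng=np.random.default_rng(0)
    for _ in range(300):
        a=P[rng.choice(len(P),3,False)];nn=np.cross(a[1]-a[0],a[2]-a[0]);nn/=np.linalg.norm(nn)+1e-12
        i=abs((P-a[0])@nn)<.002
        if abs(nn[2])>.6 and (best is None or i.sum()>best.sum()):best=i
    Q=P[best];c=Q.mean(0);nn=np.linalg.svd(Q-c)[2][2];nn*=np.sign(nn[2])
    tilt=np.degrees(np.arccos(nn[2]));front=np.degrees(np.arctan2(nn[1],nn[0]))
    # plate frame: x-> uphill direction
    x=-nn[:2]/np.linalg.norm(nn[:2]);y=np.array([-x[1],x[0],0]);xp=np.cross(y,nn)
    ab=np.c_[(Q-c)@xp,(Q-c)@y];r=cv2.minAreaRect(ab.astype(np.float32))
    lo,hi=np.percentile(ab,.5,0),np.percentile(ab,99.5,0);ctr=c+xp*(lo+hi)[0]/2+y*(lo+hi)[1]/2
    ctr2=c+xp*r[0][0]+y*r[0][1]
    print(n,nm,len(Q),"tilt",tilt.round(1),"yaw(+x)",np.degrees(np.arctan2(x[1],x[0])).round(1),"ctr",ctr.round(4),ctr2.round(4),"size",(hi-lo).round(3),np.round(r[1],3),round(r[2],1))
    bk=m&(H[...,2]<60)
    P,uv=pts(d,bk);P=P[((P-ctr)@nn>.02)&((P-ctr)@nn<.05)]
    q=(P-ctr);L=np.c_[q@xp,q@y,q@nn]
    for s in(1,-1):
        A=L[L[:,1]*s>0.005]
        if len(A)>3: print("  tab",s,len(A),A.min(0).round(4),A.max(0).round(4),np.median(A,0).round(4))
for d,b,nm in((T,(240,255,350,345),"top"),(S,(345,210,420,310),"scene")):
    H=hsv(d);m=roi(d,*b)&(H[...,2]>150)&(H[...,1]<50)
    P,uv=pts(d,m);P=P[(P[:,2]>.015)&(P[:,2]<.03)]
    print(nm,"rimz",np.median(P[:,2]).round(4))
    cs,_=cv2.findContours(m.astype(np.uint8),cv2.RETR_EXTERNAL,cv2.CHAIN_APPROX_NONE);c=max(cs,key=cv2.contourArea)
    X=onplane(d,c[:,0,:],.022);r=cv2.minAreaRect(X[:,:2].astype(np.float32));bx=cv2.boxPoints(r)
    print(np.round(r[0],4),np.round(r[1],4),r[2]);print(bx.round(4))
    l=np.linalg.norm(bx[1]-bx[0]);e=(bx[1]-bx[0]) if l>np.linalg.norm(bx[2]-bx[1]) else bx[2]-bx[1];e=e/np.linalg.norm(e)
    q=(P[:,:2]-r[0])@e;pp=(P[:,:2]-r[0])@[-e[1],e[0]]
    h,ed=np.histogram(q[abs(pp)<.03],bins=np.arange(-.11,.11,.004));print(e,list(zip(ed.round(3),h)))
for nm,z,uvs in(("pot",.09,(321,222)),):print(onplane(T,[uvs],z))
E
python3 m1.py
```

```text
wide top 717 tilt 28.6 yaw(+x) 3.6 ctr [ 0.6572 -0.2412  0.0895] [ 0.657  -0.2415  0.0893] size [0.083 0.125] [0.126 0.084] 89.8
  tab 1 32 [-0.0134  0.0258  0.0206] [0.0108 0.0301 0.04  ] [0.0006 0.029  0.0332]
  tab -1 19 [-0.0124 -0.0275  0.0207] [ 0.0096 -0.0262  0.0349] [-0.0004 -0.0268  0.0269]
wide scene 505 tilt 27.8 yaw(+x) 4.1 ctr [ 0.656  -0.2376  0.088 ] [ 0.6561 -0.238   0.088 ] size [0.087 0.129] [0.131 0.088] 89.3
  tab 1 72 [-0.017   0.0235  0.0201] [0.0106 0.0328 0.0416] [-0.0022  0.0283  0.0323]
  tab -1 76 [-0.0185 -0.0334  0.0206] [ 0.0118 -0.0227  0.0413] [-0.0013 -0.0271  0.0315]
narrow top 635 tilt 39.4 yaw(+x) 19.6 ctr [0.6816 0.2087 0.0891] [0.6814 0.2088 0.0889] size [0.08 0.11] [0.081 0.111] 1.4
  tab 1 16 [-0.0101  0.0182  0.0206] [0.0097 0.0202 0.0392] [-0.0003  0.0192  0.0325]
  tab -1 30 [-0.0073 -0.0224  0.0225] [ 0.0097 -0.0158  0.042 ] [ 0.004  -0.0196  0.035 ]
narrow scene 739 tilt 37.8 yaw(+x) 19.7 ctr [0.6796 0.2132 0.0907] [0.6795 0.2129 0.0905] size [0.079 0.111] [0.112 0.081] 89.2
  tab 1 49 [-0.0117  0.0164  0.02  ] [0.0096 0.0224 0.0415] [0.0
[... 3500 characters left out ...]
), np.int64(0)), (np.float64(0.03), np.int64(0)), (np.float64(0.034), np.int64(0)), (np.float64(0.038), np.int64(0)), (np.float64(0.042), np.int64(0)), (np.float64(0.046), np.int64(0)), (np.float64(0.05), np.int64(0)), (np.float64(0.054), np.int64(0)), (np.float64(0.058), np.int64(0)), (np.float64(0.062), np.int64(0)), (np.float64(0.066), np.int64(0)), (np.float64(0.07), np.int64(0)), (np.float64(0.074), np.int64(0)), (np.float64(0.078), np.int64(0)), (np.float64(0.082), np.int64(0)), (np.float64(0.086), np.int64(0)), (np.float64(0.09), np.int64(2)), (np.float64(0.094), np.int64(35)), (np.float64(0.098), np.int64(48)), (np.float64(0.102), np.int64(0))]
[[ 0.64454265 -0.02217448  0.09      ]]
```

```bash
cat > plan.py <<'E'
import numpy as np
from scipy.spatial.transform import Rotation as Ro
def dock_R(tilt,yaw):
    t,a=np.radians(tilt),np.radians(yaw);x=np.array([np.cos(a),np.sin(a),0]);n=-np.sin(t)*x+np.array([0,0,np.cos(t)])
    y=-np.array([-x[1],x[0],0]);return np.c_[np.cross(y,-n),y,-n]
def down_R(yy):
    a=np.radians(yy);y=np.array([np.cos(a),np.sin(a),0]);z=np.array([0,0,-1.]);return np.c_[np.cross(y,z),y,z]
WIDE=dict(c=np.array([.6566,-.2395,.088]),R=dock_R(28,3.9))
NAR=dict(c=np.array([.6805,.2110,.088]),R=dock_R(38,19.65))
TW=np.array([.4819,.0844,.004]);TN=np.array([.4378,-.0175,.004]);RT=down_R(-113.4)
def report(s,p,R,label=""):
    R0=Ro.from_rotvec(s["ee_rot"]);w=(R0.inv()*Ro.from_matrix(R)).as_rotvec()/.15
    d0=R0.as_matrix().T@(p-s["position"])/.025;d1=R.T@(p-s["position"])/.025
    print(label,"t",round(s["clock"],2),"pos",s["position"].round(4),"turn",w.round(2),"| dp now-axes",d0.round(2),"| dp after-turn axes",d1.round(2))
E
python3 - <<'E'
from plan import *
from cell import arm
s=arm.observe()
n=-WIDE["R"][:,2]
report(s,WIDE["c"]+.11*n,WIDE["R"],"wide hover")
E
```

```text
wide hover t 0.1 pos [ 0.2257 -0.5823  0.226 ] turn [-0.5   3.24  1.97] | dp now-axes [19.06 -7.17  1.64] | dp after-turn axes [ 13.42 -12.51   8.99]
```

Call:
arm_command:
  dp:
    - [0,0,0]
    - [0,0,0]
    - [0,0,0]
    - [0,0,0]
    - [0.84,-0.78,0.56]
    - [0.84,-0.78,0.56]
    - [0.84,-0.78,0.56]
    - [0.84,-0.78,0.56]
    - [0.84,-0.78,0.56]
    - [0.84,-0.78,0.56]
  angular:
    - [-0.13,0.81,0.49]
    - [-0.13,0.81,0.49]
    - [-0.12,0.81,0.49]
    - [-0.12,0.81,0.5]
    - [0,0,0]
    - [0,0,0]
    - [0,0,0]
    - [0,0,0]
    - [0,0,0]
    - [0,0,0]
  claw: [1,1,1,1,1,1,1,1,1,1]
  force: 20

```text
clock: 1.1
position: [0.3689, -0.4546, 0.2114]
ee_rot: [-3.03, -0.103, -0.758]
force: [-0.1, -0.8, -0.3]
width: 0.998
gripper_force: 0.0
```

Call:
arm_command:
  dp:
    - [0.84,-0.78,0.56]
    - [0.84,-0.78,0.56]
    - [0.84,-0.78,0.56]
    - [0.84,-0.78,0.56]
    - [0.84,-0.78,0.56]
    - [0.84,-0.78,0.56]
    - [0.84,-0.78,0.56]
    - [0.84,-0.78,0.56]
    - [0.84,-0.78,0.56]
    - [0.84,-0.78,0.56]
  angular:
    - [0,0,0]
    - [0,0,0]
    - [0,0,0]
    - [0,0,0]
    - [0,0,0]
    - [0,0,0]
    - [0,0,0]
    - [0,0,0]
    - [0,0,0]
    - [0,0,0]
  claw: [1,1,1,1,1,1,1,1,1,1]

```text
clock: 2.1
position: [0.6061, -0.2431, 0.1865]
ee_rot: [-3.031, -0.104, -0.757]
force: [-1.2, -0.8, 0.4]
width: 1.003
gripper_force: 0.0
```

```bash
python3 - <<'E'
from plan import *
from cell import arm
import cv2
d=arm.get_image("wrist");cv2.imwrite("pics/w1.png",d["frame"][:,:,::-1]);np.savez("w1.npz",**d)
s=arm.observe();n=-WIDE["R"][:,2]
report(s,WIDE["c"]+.11*n,WIDE["R"],"wide hover");print(s["joints"].round(2),(-d["R"].T@d["t"]).round(4))
E
```

```text
wide hover t 2.15 pos [ 0.6101 -0.2371  0.1868] turn [-0.03 -0.02  0.04] | dp now-axes [-0.22  0.22 -0.04] | dp after-turn axes [-0.22  0.22 -0.04]
[ 0.55  0.34 -0.17  1.96 -0.4   0.43 -0.77] [ 0.5921 -0.2445  0.3587]
```

View pics/w1.png

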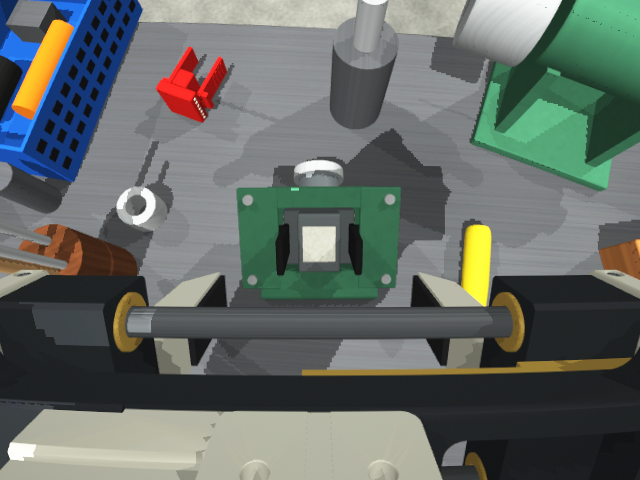

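The wrist view shows the wide head square to the tool. The plate spans (238,187) to (400,298), with black tabs at (283,248) and (355,248). I'll measure it here.

```bash
cat > m2.py <<'E'
from h import *
from plan import *
def dock(d,b,D,size):
    H=hsv(d);m=roi(d,*b);g=m&(H[...,0]>55)&(H[...,0]<95)&(H[...,1]>60)
    P,uv=pts(d,g);n0=-D["R"][:,2];P=P[abs((P-D["c"])@n0)<.012]
    nn=np.array(n0)
    for _ in range(5):
        dd=P@nn;k=abs(dd-np.median(dd))<.003;c=P[k].mean(0);nn=np.linalg.svd(P[k]-c)[2][2];nn*=np.sign(nn[2])
    Q=P[k];x=-nn[:2]/np.linalg.norm(nn[:2]);y=np.array([-x[1],x[0],0]);xp=np.cross(y,nn)
    r=cv2.minAreaRect(np.c_[(Q-c)@xp,(Q-c)@y].astype(np.float32))
    yr=D["R"][:,1]*-1;xr=D["R"][:,0]*-1 if D["R"][0,0]<0 else D["R"][:,0]
    ctr=c+xp*r[0][0]+y*r[0][1]
    print("n",len(Q),"tilt",np.degrees(np.arccos(nn[2])).round(2),"yaw",np.degrees(np.arctan2(x[1],x[0])).round(2),"rect",np.round(r[1],4),round(r[2],1),"ctr",ctr.round(4))
    B=m&(H[...,2]<70)&(H[...,1]<90);P,uv=pts(d,B);q=P-ctr;L=np.c_[q@xp,q@y,q@nn];L=L[(L[:,2]>.015)&(L[:,2]<.045)&(abs(L[:,0])<.03)]
    for s in(1,-1):
        A=L[(L[:,1]*s>.008)&(L[:,1]*s<.04)];print(" tab",s,len(A),np.percentile(A,[2,50,98],axis=0).round(4).tolist())
E
python3 - <<'E'
from m2 import *
dock(load("w1.npz"),(225,175,415,310),WIDE,0)
E
```

```text
n 10219 tilt 28.0 yaw 4.27 rect [0.0849 0.1285] 0.0 ctr [ 0.6546 -0.2406  0.0879]
 tab 1 404 [[-0.0139, 0.025, 0.0169], [-0.0002, 0.0266, 0.0383], [0.0108, 0.0299, 0.0401]]
 tab -1 403 [[-0.0141, -0.0298, 0.0168], [0.0001, -0.0264, 0.0382], [0.0109, -0.0249, 0.0402]]
```

```bash
sed -i 's/^WIDE=.*/WIDE=dict(c=np.array([.6548,-.2405,.088]),R=dock_R(28,4.2))/' plan.py; python3 - <<'E'
from plan import *
from cell import arm
s=arm.observe();n=-WIDE["R"][:,2]
report(s,WIDE["c"]+.007*n,WIDE["R"],"wide grasp")
E
```

```text
wide grasp t 2.15 pos [ 0.6101 -0.2371  0.1868] turn [-0.02 -0.02  0.01] | dp now-axes [-0.3   0.28  4.04] | dp after-turn axes [-0.29  0.27  4.04]
```

Call:
arm_command:
  dp:
    - [-0.15,0.14,0]
    - [-0.15,0.14,0]
    - [0,0,0.6]
    - [0,0,0.6]
    - [0,0,0.6]
    - [0,0,0.6]
    - [0,0,0]
    - [0,0,0]
  angular:
    - [0,0,0]
    - [0,0,0]
    - [0,0,0]
    - [0,0,0]
    - [0,0,0]
    - [0,0,0]
    - [0,0,0]
    - [0,0,0]
  claw: [1,1,1,1,1,1,1,1]

```text
clock: 2.95
position: [0.6275, -0.2494, 0.1297]
ee_rot: [-3.03, -0.104, -0.756]
force: [-0.0, 0.0, -0.1]
width: 1.003
gripper_force: 0.0
```

```bash
python3 - <<'E'
from plan import *
from cell import arm
s=arm.observe();n=-WIDE["R"][:,2]
report(s,WIDE["c"]+.007*n,WIDE["R"],"wide grasp")
E
```

```text
wide grasp t 2.95 pos [ 0.6275 -0.2494  0.1297] turn [ 0.01 -0.   -0.03] | dp now-axes [ 0.2  -0.28  1.72] | dp after-turn axes [ 0.2  -0.27  1.72]
```

Call:
arm_command:
  dp:
    - [0.2,-0.27,0]
    - [0,0,0.43]
    - [0,0,0.43]
    - [0,0,0.43]
    - [0,0,0.43]
    - [0,0,0]
  angular:
    - [0,0,0]
    - [0,0,0]
    - [0,0,0]
    - [0,0,0]
    - [0,0,0]
    - [0,0,0]
  claw: [1,1,1,1,1,1]

```text
clock: 3.55
position: [0.6515, -0.2407, 0.0928]
ee_rot: [-3.03, -0.104, -0.754]
force: [0.3, -0.2, -0.4]
width: 0.999
gripper_force: 0.0
```

```bash
python3 - <<'E'
from plan import *
from cell import arm
s=arm.observe();n=-WIDE["R"][:,2]
report(s,WIDE["c"]+.007*n,WIDE["R"],"wide grasp");print(s["force"])
E
```

```text
wide grasp t 3.55 pos [ 0.6515 -0.2407  0.0928] turn [ 0.01  0.   -0.03] | dp now-axes [ 0.03  0.   -0.05] | dp after-turn axes [ 0.03  0.   -0.05]
[ 0.29439187 -0.22536304 -0.38866822]
```

Call:
arm_command:
  dp:
    - [0,0,0]
    - [0,0,0]
    - [0,0,0]
    - [0,0,0]
    - [0,0,0]
    - [0,0,0]
    - [0,0,0]
    - [0,0,0]
  angular:
    - [0,0,0]
    - [0,0,0]
    - [0,0,0]
    - [0,0,0]
    - [0,0,0]
    - [0,0,0]
    - [0,0,0]
    - [0,0,0]
  claw: [0.4,0.4,0.4,0.4,0.4,0.4,0.4,0.4]
  force: 25

```text
clock: 4.35
position: [0.6518, -0.2414, 0.0953]
ee_rot: [-3.031, -0.104, -0.759]
force: [-3.5, 0.5, 5.5]
width: 0.489
gripper_force: 25.0
```

Call:
arm_command:
  dp:
    - [0,0,-0.3]
    - [0,0,-0.3]
    - [0,0,-0.3]
    - [0,0,-0.3]
    - [0,0,-0.3]
    - [0,0,-0.4]
    - [0,0,-0.4]
    - [0,0,-0.4]
    - [0,0,-0.4]
    - [0,0,0]
  angular:
    - [0,0,0]
    - [0,0,0]
    - [0,0,0]
    - [0,0,0]
    - [0,0,0]
    - [0,0,0]
    - [0,0,0]
    - [0,0,0]
    - [0,0,0]
    - [0,0,0]
  claw: [0.4,0.4,0.4,0.4,0.4,0.4,0.4,0.4,0.4,0.4]

```text
clock: 5.35
position: [0.6152, -0.2443, 0.1649]
ee_rot: [-3.031, -0.103, -0.761]
force: [-0.7, 0.4, -0.5]
width: 0.489
gripper_force: 25.0
```

```bash
python3 - <<'E'
from plan import *
from cell import arm
import cv2
d=arm.get_image("wrist");e=arm.get_image("scene")
a=d["frame"][130:400,120:520,::-1];b=cv2.resize(e["frame"][100:310,190:440,::-1],(400,336))
cv2.imwrite("pics/w2.png",np.vstack([a,b[:330]]));np.savez("w2.npz",**d)
E
```

```text
(no output)
```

View pics/w2.png

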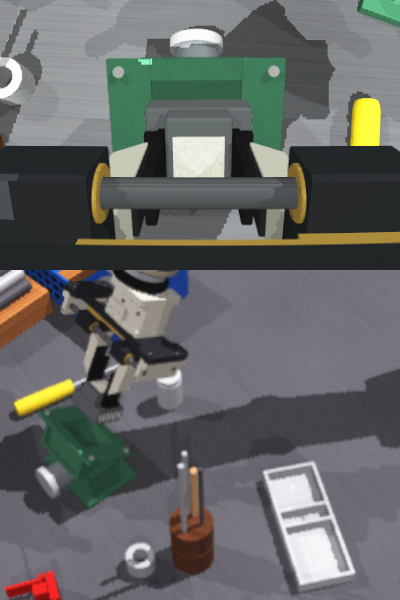

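The wide cartridge is out and held by both tabs, with its grey block in view under the fingers. Now I'll carry it over the tray, passing in front of the pot.

```bash
python3 - <<'E'
from plan import *
from cell import arm
s=arm.observe();print(s["force"],s["joints"].round(2))
A=np.array([.48,-.2,.2])
report(s,A,RT,"A");report(s,np.array([.615,-.244,.23]),RT,"up")
print("A->TW hover", RT.T@(TW+[0,0,.12]-A)/.025)
E
```

```text
[ 0.06653501 -0.34145922 -1.33132122] [ 0.55  0.38 -0.17  1.97 -0.42  0.39 -0.74]
A t 5.45 pos [ 0.6153 -0.2438  0.1636] turn [-0.77 -3.21  3.11] | dp now-axes [-3.97 -2.12 -3.77] | dp after-turn axes [-5.66  0.54 -1.45]
up t 5.45 pos [ 0.6153 -0.2438  0.1636] turn [-0.77 -3.21  3.11] | dp now-axes [ 1.24  0.01 -2.35] | dp after-turn axes [-0.01  0.01 -2.65]
A->TW hover [ -4.44820505 -10.47055986   3.04      ]
```

Call:
arm_command:
  dp:
    - [-0.5,-0.27,-0.47]
    - [-0.5,-0.27,-0.47]
    - [-0.5,-0.27,-0.47]
    - [-0.5,-0.27,-0.47]
    - [-0.5,-0.27,-0.47]
    - [-0.5,-0.27,-0.47]
    - [-0.5,-0.27,-0.47]
    - [-0.5,-0.27,-0.47]
    - [0,0,0]
    - [0,0,0]
  angular:
    - [0,0,0]
    - [0,0,0]
    - [0,0,0]
    - [0,0,0]
    - [0,0,0]
    - [0,0,0]
    - [0,0,0]
    - [0,0,0]
    - [-0.11,-0.46,0.44]
    - [-0.11,-0.46,0.44]
  claw: [0.4,0.4,0.4,0.4,0.4,0.4,0.4,0.4,0.4,0.4]

```text
clock: 6.45
position: [0.4779, -0.1988, 0.1985]
ee_rot: [-3.075, 0.086, -0.568]
force: [0.6, 1.4, -2.0]
width: 0.49
gripper_force: 25.0
```

Call:
arm_command:
  dp:
    - [0,0,0]
    - [0,0,0]
    - [0,0,0]
    - [0,0,0]
    - [0,0,0]
    - [0,0,0]
  angular:
    - [-0.11,-0.46,0.44]
    - [-0.11,-0.46,0.44]
    - [-0.11,-0.46,0.45]
    - [-0.11,-0.46,0.45]
    - [-0.11,-0.45,0.45]
    - [0,0,0]
  claw: [0.4,0.4,0.4,0.4,0.4,0.4]

```text
clock: 7.05
position: [0.4814, -0.1973, 0.1983]
ee_rot: [-3.079, 0.605, -0.025]
force: [0.2, 0.4, -1.5]
width: 0.489
gripper_force: 25.0
```

```bash
python3 - <<'E'
from plan import *
from cell import arm
s=arm.observe();print(s["force"],s["joints"].round(2),s["width"])
report(s,TW+[0,0,.12],RT,"hover")
E
```

```text
[ 0.18757593  0.43400748 -1.4559226 ] [ 0.31  0.29 -0.03  1.88  0.    0.96 -1.68] 0.48947523132123355
hover t 7.05 pos [ 0.4814 -0.1973  0.1983] turn [-0.04 -0.1   0.13] | dp now-axes [ -4.29 -10.42   2.97] | dp after-turn axes [ -4.46 -10.35   2.97]
```

Call:
arm_command:
  dp:
    - [0,0,0]
    - [-0.5,-1,0]
    - [-0.5,-1,0]
    - [-0.5,-1,0.3]
    - [-0.5,-1,0.3]
    - [-0.5,-1,0.3]
    - [-0.5,-1,0.4]
    - [-0.5,-1,0.4]
    - [-0.4,-1,0.4]
    - [-0.3,-1,0.4]
  angular:
    - [-0.04,-0.1,0.13]
    - [0,0,0]
    - [0,0,0]
    - [0,0,0]
    - [0,0,0]
    - [0,0,0]
    - [0,0,0]
    - [0,0,0]
    - [0,0,0]
    - [0,0,0]
  claw: [0.4,0.4,0.4,0.4,0.4,0.4,0.4,0.4,0.4,0.4]

```text
clock: 8.05
position: [0.4718, 0.051, 0.1361]
ee_rot: [-3.076, 0.637, -0.003]
force: [0.6, -0.0, -0.8]
width: 0.489
gripper_force: 25.0
```

Call:
arm_command:
  dp:
    - [-0.26,-0.8,0.4]
    - [0,-0.55,0]
    - [0,0,0]
    - [0,0,0]
  angular:
    - [0,0,0]
    - [0,0,0]
    - [0,0,0]
    - [0,0,0]
  claw: [0.4,0.4,0.4,0.4]

```text
clock: 8.45
position: [0.4804, 0.0828, 0.1268]
ee_rot: [3.076, -0.638, 0.003]
force: [0.3, -0.7, -2.1]
width: 0.49
gripper_force: 25.0
```

```bash
python3 - <<'E'
from plan import *
from cell import arm
import cv2
s=arm.observe();print(s["force"],s["joints"].round(2),s["width"])
report(s,TW+[0,0,.12],RT,"hover")
d=arm.get_image("wrist");e=arm.get_image("scene")
cv2.imwrite("pics/w3.png",np.vstack([d["frame"][100:380,120:520,::-1],cv2.resize(e["frame"][150:320,280:480,::-1],(400,340))[:320]]));np.savez("w3.npz",**d);np.savez("s3.npz",**e)
E
```

```text
[ 0.31223449 -0.70737031 -2.0877997 ] [-0.16  0.34 -0.15  2.01  0.07  0.79 -2.34] 0.49023284005297385
hover t 8.45 pos [0.4804 0.0828 0.1268] turn [-0.   -0.01 -0.  ] | dp now-axes [ 0.03 -0.08  0.11] | dp after-turn axes [ 0.03 -0.08  0.11]
```

View pics/w3.png

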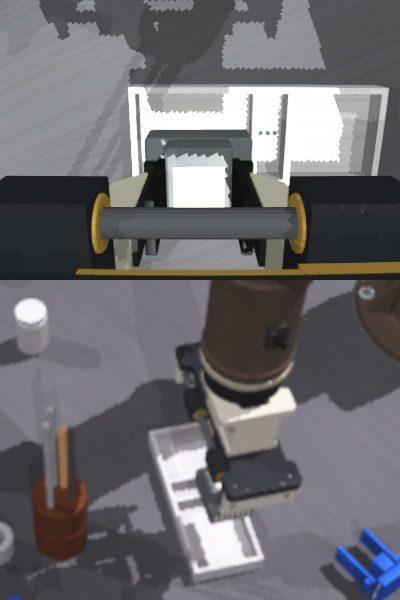

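The block is square to the tray and over the wider compartment. The tray's far outer corners are at about (249,187) and (508,187), so I'll check them by casting rays onto the rim plane.

```bash
python3 - <<'E'
from m2 import *
d=load("w3.npz");H=hsv(d)
m=(H[...,2]>150)&(H[...,1]<40);P,uv=pts(d,m);k=(P[:,2]>.019)&(P[:,2]<.025);P=P[k]
e=-RT[:,1];x=np.array([-e[1],e[0],0]);x=-x if x[0]<0 else x   # tray y, tray x
q=np.c_[(P-TW)@x,(P-TW)@e];q=q[(abs(q[:,0])<.06)&(q[:,1]<.07)&(q[:,1]>-.18)];print(len(q),q.min(0),q.max(0))
f=q[q[:,0]>.03];print("far rim x",np.percentile(f[:,0],[1,50,99]).round(4),"expect .035-.040; slope",np.polyfit(f[:,1],f[:,0],1).round(4))
print("y hist",*np.histogram(q[q[:,0]<.033][:,1],bins=np.arange(-.165,.06,.005)))
print(onplane(d,[(249,187),(508,187)],.022),"expect",TW+.04*x+.05*e,TW+.04*x-.15*e)
E
```

```text
3925 [-0.03984113 -0.14980383] [0.03973485 0.05081676]
far rim x [0.0307 0.0368 0.0396] expect .035-.040; slope [0.0013 0.0368]
y hist [  0   0   0 430  58   0   0   0   0   0   0   0   0   0   0   0   0 192
 420   6   0   0   0 409  44   0   0   0   0   0   0   0   0   0   0   0
   0   0   0   0   0   0 495  58] [-1.65000000e-01 -1.60000000e-01 -1.55000000e-01 -1.50000000e-01
 -1.45000000e-01 -1.40000000e-01 -1.35000000e-01 -1.30000000e-01
 -1.25000000e-01 -1.20000000e-01 -1.15000000e-01 -1.10000000e-01
 -1.05000000e-01 -1.00000000e-01 -9.50000000e-02 -9.00000000e-02
 -8.50000000e-02 -8.00000000e-02 -7.50000000e-02 -7.00000000e-02
 -6.50000000e-02 -6.00000000e-02 -5.50000000e-02 -5.00000000e-02
 -4.50000000e-02 -4.00000000e-02 -3.50000000e-02 -3.00000000e-02
 -2.50000000e-02 -2.00000000e-02 -1.50000000e-02 -1.00000000e-02
 -5.00000000e-03  1.38777878e-16  5.00000000e-03  1.00000000e-02
  1.50000000e-02  2.00000000e-02  2.50000000e-02  3.00000000e-02
  3.50000000e-02  4.00000000e-02  4.50000000e-02  5.00000000e-02
  5.50000000e-02]
[[ 0.53742705  0.11426555  0.022     ]
 [ 0.45913263 -0.06803351  0.022     ]] expect [0.53846758 0.11440182 0.004     ] [ 0.459038   -0.06914911  0.004     ]
```

Tray pose confirmed to within 1 mm. Lowering.

Call:
arm_command:
  dp:
    - [0.03,-0.08,0.4]
    - [0,0,0.5]
    - [0,0,0.5]
    - [0,0,0.5]
    - [0,0,0.4]
    - [0,0,0.3]
    - [0,0,0]
    - [0,0,0]
  angular:
    - [0,0,0]
    - [0,0,0]
    - [0,0,0]
    - [0,0,0]
    - [0,0,0]
    - [0,0,0]
    - [0,0,0]
    - [0,0,0]
  claw: [0.4,0.4,0.4,0.4,0.4,0.4,0.4,0.4]

```text
clock: 9.35
position: [0.4818, 0.0853, 0.0615]
ee_rot: [-3.076, 0.638, -0.002]
force: [0.8, -0.5, -0.8]
width: 0.491
gripper_force: 25.0
```

Call:
arm_command:
  dp:
    - [0,0,0.08]
    - [0,0,0.08]
    - [0,0,0]
  angular:
    - [0,0,0]
    - [0,0,0]
    - [0,0,0]
  claw: [0.4,0.4,0.4]

```text
clock: 9.65
position: [0.4818, 0.0853, 0.0574]
ee_rot: [-3.076, 0.637, -0.002]
force: [-0.3, 0.4, -2.0]
width: 0.487
gripper_force: 25.0
```

Call:
arm_command:
  dp:
    - [0,0,0.06]
    - [0,0,0]
  angular:
    - [0,0,0]
    - [0,0,0]
  claw: [0.4,0.4]

```text
clock: 9.85
position: [0.4817, 0.0853, 0.0558]
ee_rot: [3.076, -0.637, 0.002]
force: [0.1, -0.6, -1.5]
width: 0.49
gripper_force: 25.0
```

Call:
arm_command:
  dp:
    - [0,0,0.06]
    - [0,0,0]
  angular:
    - [0,0,0]
    - [0,0,0]
  claw: [0.4,0.4]

```text
clock: 10.05
position: [0.4817, 0.0853, 0.0542]
ee_rot: [3.076, -0.638, 0.001]
force: [0.4, -0.2, -0.5]
width: 0.489
gripper_force: 25.0
```

Call:
arm_command:
  dp:
    - [0,0,0.06]
    - [0,0,0]
  angular:
    - [0,0,0]
    - [0,0,0]
  claw: [0.4,0.4]

```text
clock: 10.25
position: [0.4817, 0.0853, 0.0527]
ee_rot: [3.076, -0.637, 0.001]
force: [-0.1, -0.5, -1.4]
width: 0.49
gripper_force: 25.0
```

Call:
arm_command:
  dp:
    - [0,0,0.06]
    - [0,0,0]
  angular:
    - [0,0,0]
    - [0,0,0]
  claw: [0.4,0.4]

```text
clock: 10.45
position: [0.4819, 0.0855, 0.0522]
ee_rot: [-3.076, 0.637, -0.002]
force: [-3.9, -1.3, 11.6]
width: 0.492
gripper_force: 25.0
```

Call:
arm_command:
  dp:
    - [0,0,0.06]
    - [0,0,0]
  angular:
    - [0,0,0]
    - [0,0,0]
  claw: [0.4,0.4]

```text
clock: 10.65
position: [0.4822, 0.0854, 0.0515]
ee_rot: [-3.076, 0.637, -0.004]
force: [-5.6, -1.6, 23.9]
width: 0.491
gripper_force: 25.1
```

Contact was at TCP z ≈ 0.0525. I'll ease off and open gently.

Call:
arm_command:
  dp:
    - [0,0,-0.08]
    - [0,0,0]
    - [0,0,0]
    - [0,0,0]
    - [0,0,0]
    - [0,0,0]
    - [0,0,0]
    - [0,0,0]
  angular:
    - [0,0,0]
    - [0,0,0]
    - [0,0,0]
    - [0,0,0]
    - [0,0,0]
    - [0,0,0]
    - [0,0,0]
    - [0,0,0]
  claw: [0.4,0.4,0.53,0.57,0.61,0.65,0.72,0.8]

```text
clock: 11.45
position: [0.4819, 0.0854, 0.0519]
ee_rot: [-3.076, 0.637, -0.002]
force: [-0.0, 0.1, -0.2]
width: 0.759
gripper_force: 0.0
```

Call:
arm_command:
  dp:
    - [0,0,0]
    - [0,0,0]
    - [0,0,-0.3]
    - [0,0,-0.5]
    - [0,0,-0.7]
    - [0,0,-1]
    - [0,0,-1]
    - [0,0,-1]
    - [0,0,0]
    - [0,0,0]
  angular:
    - [0,0,0]
    - [0,0,0]
    - [0,0,0]
    - [0,0,0]
    - [0,0,0]
    - [0,0,0]
    - [0,0,0]
    - [0,0,0]
    - [0,0,0]
    - [0,0,0]
  claw: [0.85,0.9,0.9,0.9,0.9,0.9,0.9,1,1,1]

```text
clock: 12.45
position: [0.4819, 0.0854, 0.1651]
ee_rot: [-3.076, 0.637, -0.004]
force: [-0.8, -0.5, -0.8]
width: 0.999
gripper_force: 0.0
```

```bash
python3 - <<'E'
from plan import *
from cell import arm
import cv2
s=arm.observe();n=-NAR["R"][:,2]
report(s,NAR["c"]+.11*n,NAR["R"],"narrow hover")
d=arm.get_image("wrist");e=arm.get_image("scene")
cv2.imwrite("pics/w4.png",np.vstack([d["frame"][100:380,120:520,::-1],cv2.resize(e["frame"][150:320,280:480,::-1],(400,340))[:320]]));np.savez("w4.npz",**d)
E
```

```text
narrow hover t 12.45 pos [0.4819 0.0854 0.1651] turn [ 1.66  4.19 -4.82] | dp now-axes [ 3.31 -5.92 -0.37] | dp after-turn axes [ 5.33 -2.06  3.68]
```

View pics/w4.png

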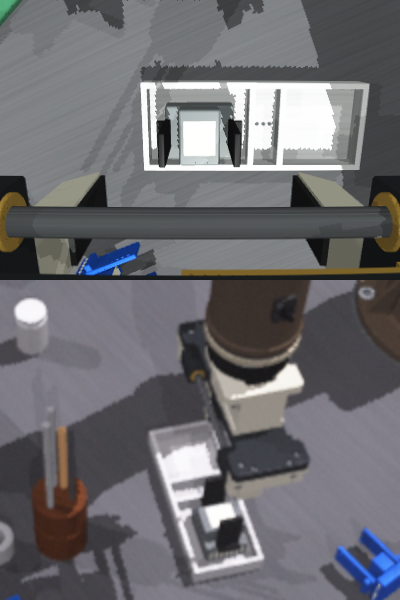

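The wide cartridge stands upright in the wider compartment, at about (200,135) in the wrist crop. On to the narrow one.

Call:
arm_command:
  dp:
    - [0,0,0]
    - [0,0,0]
    - [0,0,0]
    - [0,0,0]
    - [0,0,0]
    - [0,0,0]
    - [0,0,0]
    - [0,0,0]
    - [0,0,0]
  angular:
    - [0.21,0.52,-0.6]
    - [0.21,0.52,-0.6]
    - [0.21,0.52,-0.6]
    - [0.21,0.52,-0.6]
    - [0.21,0.52,-0.6]
    - [0.21,0.52,-0.6]
    - [0.2,0.52,-0.6]
    - [0.2,0.55,-0.62]
    - [0,0,0]
  claw: [1,1,1,1,1,1,1,1,1]

```text
clock: 13.45
position: [0.4802, 0.0718, 0.1589]
ee_rot: [-2.959, -0.286, -0.787]
force: [0.1, -1.1, 0.1]
width: 0.999
gripper_force: 0.0
```

Call:
arm_command:
  dp:
    - [0.6,-0.24,0.42]
    - [0.6,-0.24,0.42]
    - [0.6,-0.24,0.42]
    - [0.6,-0.24,0.42]
    - [0.6,-0.24,0.42]
    - [0.6,-0.24,0.42]
    - [0.6,-0.24,0.42]
    - [0.6,-0.24,0.42]
    - [0.5,-0.14,0.3]
    - [0,0,0]
  angular:
    - [0,0,0]
    - [0,0,0]
    - [0,0,0]
    - [0,0,0]
    - [0,0,0]
    - [0,0,0]
    - [0,0,0]
    - [0,0,0]
    - [0,0,0]
    - [0,0,0]
  claw: [1,1,1,1,1,1,1,1,1,1]

```text
clock: 14.45
position: [0.6293, 0.1585, 0.1474]
ee_rot: [-2.956, -0.288, -0.788]
force: [-0.9, -0.1, -0.3]
width: 1.001
gripper_force: 0.0
```

```bash
python3 - <<'E'
from m2 import *
from cell import arm
s=arm.observe();n=-NAR["R"][:,2]
report(s,NAR["c"]+.11*n,NAR["R"],"narrow hover");print(s["joints"].round(2))
d=arm.get_image("wrist");cv2.imwrite("pics/w5.png",d["frame"][:,:,::-1]);np.savez("w5.npz",**d)
dock(d,(200,130,440,330),NAR,0)
E
```

```text
narrow hover t 14.45 pos [0.6293 0.1585 0.1474] turn [ 0.43  0.93 -0.86] | dp now-axes [ 0.31 -1.29 -1.05] | dp after-turn axes [ 0.61 -1.29 -0.91]
[-0.06  0.38 -0.39  2.08  0.87  0.29 -2.56]
n 9689 tilt 38.17 yaw 19.92 rect [0.1099 0.0804] 89.9 ctr [0.6789 0.2098 0.0879]
 tab 1 622 [[-0.0128, 0.0183, 0.0159], [-0.0001, 0.0187, 0.0352], [0.0101, 0.0223, 0.0398]]
 tab -1 487 [[-0.0126, -0.0216, 0.0158], [0.0016, -0.019, 0.0383], [0.01, -0.016, 0.0399]]
```

View pics/w5.png

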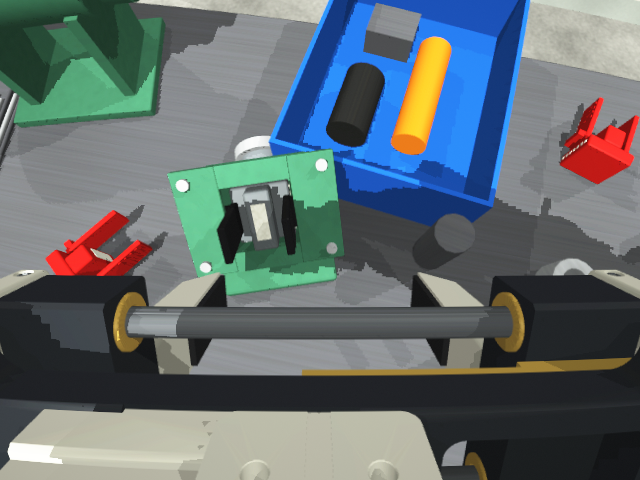

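The wrist view shows the narrow head, with its plate centred near (257,222) and its tabs at (230,232) and (288,224). The tool hasn't finished its turn because j6 and j7 are near their limits, so I'll lift and flip the tool half a turn to bring j7 back to mid-range.

```bash
sed -i 's/^NAR=.*/NAR=dict(c=np.array([.6790,.2098,.088]),R=dock_R(38,19.8)@np.diag([-1,-1,1.]))/' plan.py; python3 - <<'E'
from plan import *
from cell import arm
s=arm.observe();R=Ro.from_rotvec(s["ee_rot"]).as_matrix();print("up60 & back40",(R.T@np.array([-.03,0.02,.07])/.025).round(2))
E
```

```text
up60 & back40 [ 0.5  -1.07 -2.92]
```

Call:
arm_command:
  dp:
    - [0.1,-0.2,-0.58]
    - [0.1,-0.2,-0.58]
    - [0.1,-0.2,-0.58]
    - [0.1,-0.2,-0.58]
    - [0.1,-0.2,-0.58]
    - [0,0,0]
    - [0,0,0]
    - [0,0,0]
    - [0,0,0]
    - [0,0,0]
  angular:
    - [0,0,0]
    - [0,0,0]
    - [0,0,0]
    - [0,0,0]
    - [0,0,0]
    - [0,0,-1]
    - [0,0,-1]
    - [0,0,-1]
    - [0,0,-1]
    - [0,0,-1]
  claw: [1,1,1,1,1,1,1,1,1,1]

```text
clock: 15.5
position: [0.5974, 0.1746, 0.2167]
ee_rot: [2.596, 1.335, 0.756]
force: [-0.4, -0.3, 0.3]
width: 1.002
gripper_force: 0.0
```

Call:
arm_command:
  dp:
    - [0,0,0]
    - [0,0,0]
    - [0,0,0]
    - [0,0,0]
    - [0,0,0]
    - [0,0,0]
    - [0,0,0]
    - [0,0,0]
    - [0,0,0]
    - [0,0,0]
  angular:
    - [0,0,-1]
    - [0,0,-1]
    - [0,0,-1]
    - [0,0,-1]
    - [0,0,-1]
    - [0,0,-1]
    - [0,0,-1]
    - [0,0,-1]
    - [0,0,-1]
    - [0,0,-1]
  claw: [1,1,1,1,1,1,1,1,1,1]

```text
clock: 16.5
position: [0.5972, 0.1745, 0.2163]
ee_rot: [0.907, 2.519, 0.387]
force: [0.4, 0.8, 1.0]
width: 1.004
gripper_force: 0.0
```

Call:
arm_command:
  dp:
    - [0,0,0]
    - [0,0,0]
    - [0,0,0]
    - [0,0,0]
    - [0,0,0]
    - [0,0,0]
    - [0,0,0]
  angular:
    - [0,0,-1]
    - [0,0,-1]
    - [0,0,-1]
    - [0,0,-1]
    - [0,0,-1]
    - [0,0,-0.9]
    - [0,0,0]
  claw: [1,1,1,1,1,1,1]

```text
clock: 17.2
position: [0.5974, 0.1745, 0.2162]
ee_rot: [-0.249, 2.612, 0.092]
force: [0.3, -0.0, 0.1]
width: 1.002
gripper_force: 0.0
```

```bash
python3 - <<'E'
from plan import *
from cell import arm
s=arm.observe();n=-NAR["R"][:,2]
report(s,NAR["c"]+.09*n,NAR["R"],"narrow hover");print(s["joints"].round(2))
E
```

```text
narrow hover t 17.2 pos [0.5974 0.1745 0.2162] turn [-0.46 -0.94 -0.9 ] | dp now-axes [0.03 0.38 2.63] | dp after-turn axes [0.36 0.22 2.63]
[ 0.5   0.46 -1.2   2.02  1.06  0.68  0.43]
```

Call:
arm_command:
  dp:
    - [0,0,0]
    - [0,0,0]
    - [0,0,0]
    - [0,0,0]
    - [0,0,0]
  angular:
    - [-0.11,-0.23,-0.22]
    - [-0.11,-0.23,-0.22]
    - [-0.11,-0.23,-0.23]
    - [-0.11,-0.23,-0.23]
    - [0,0,0]
  claw: [1,1,1,1,1]

```text
clock: 17.7
position: [0.5973, 0.1735, 0.2161]
ee_rot: [-0.419, 2.451, 0.144]
force: [-0.5, -0.4, 0.2]
width: 1.001
gripper_force: 0.0
```

```bash
python3 - <<'E'
from plan import *
from cell import arm
s=arm.observe();n=-NAR["R"][:,2]
report(s,NAR["c"]+.09*n,NAR["R"],"narrow hover");print(s["joints"].round(2))
E
```

```text
narrow hover t 17.7 pos [0.5973 0.1735 0.2161] turn [-0.03 -0.01 -0.04] | dp now-axes [0.34 0.27 2.63] | dp after-turn axes [0.34 0.26 2.63]
[ 0.56  0.4  -1.16  2.15  1.34  0.44  0.31]
```

Call:
arm_command:
  dp:
    - [0.17,0.13,0]
    - [0.17,0.13,0]
    - [0,0,0.4]
    - [0,0,0.4]
    - [0,0,0.4]
    - [0,0,0.4]
    - [0,0,0.4]
    - [0,0,0]
  angular:
    - [-0.03,-0.01,-0.04]
    - [0,0,0]
    - [0,0,0]
    - [0,0,0]
    - [0,0,0]
    - [0,0,0]
    - [0,0,0]
    - [0,0,0]
  claw: [1,1,1,1,1,1,1,1]

```text
clock: 18.5
position: [0.6193, 0.1898, 0.172]
ee_rot: [-0.43, 2.446, 0.15]
force: [0.8, 0.3, 0.1]
width: 0.999
gripper_force: 0.0
```

```bash
python3 - <<'E'
from m2 import *
from cell import arm
s=arm.observe();n=-NAR["R"][:,2]
report(s,NAR["c"]+.008*n,NAR["R"],"narrow grasp");print(s["joints"].round(2),s["force"])
d=arm.get_image("wrist");np.savez("w6.npz",**d)
dock(d,(200,120,440,330),NAR,0)
E
```

```text
narrow grasp t 18.5 pos [0.6193 0.1898 0.172 ] turn [0.02 0.   0.01] | dp now-axes [ 0.09 -0.07  3.88] | dp after-turn axes [ 0.08 -0.06  3.88]
[ 0.43  0.51 -1.07  2.15  1.6   0.48  0.08] [0.7624414  0.31863688 0.13234353]
n 9746 tilt 38.01 yaw 19.87 rect [0.0809 0.1125] 0.0 ctr [0.6785 0.2111 0.0878]
 tab 1 364 [[-0.0149, 0.017, 0.0163], [-0.0054, 0.0188, 0.0385], [0.008, 0.022, 0.0402]]
 tab -1 351 [[-0.0149, -0.0221, 0.0167], [-0.0059, -0.019, 0.0384], [0.0076, -0.017, 0.0401]]
```

Call:
arm_command:
  dp:
    - [0.08,-0.03,0.2]
    - [0,0,0.4]
    - [0,0,0.4]
    - [0,0,0.4]
    - [0,0,0.4]
    - [0,0,0.4]
    - [0,0,0.3]
    - [0,0,0.2]
    - [0,0,0]
  angular:
    - [0,0,0]
    - [0,0,0]
    - [0,0,0]
    - [0,0,0]
    - [0,0,0]
    - [0,0,0]
    - [0,0,0]
    - [0,0,0]
    - [0,0,0]
  claw: [1,1,1,1,1,1,1,1,1]

```text
clock: 19.45
position: [0.6574, 0.2023, 0.1181]
ee_rot: [-0.431, 2.445, 0.149]
force: [-0.6, 0.7, -1.0]
width: 0.997
gripper_force: 0.0
```

```bash
python3 - <<'E'
from m2 import *
from cell import arm
s=arm.observe();n=-NAR["R"][:,2]
report(s,NAR["c"]+[-.0002,.0006,0]+.007*n,NAR["R"],"narrow grasp");print(s["joints"].round(2),s["force"])
E
```

```text
narrow grasp t 19.45 pos [0.6574 0.2023 0.1181] turn [0.01 0.01 0.02] | dp now-axes [0.02 0.01 1.23] | dp after-turn axes [0.02 0.02 1.23]
[ 0.35  0.67 -1.01  2.11  1.8   0.56 -0.05] [-0.56707995  0.6677766  -1.04435998]
```

Call:
arm_command:
  dp:
    - [0.02,0.02,0.3]
    - [0,0,0.3]
    - [0,0,0.3]
    - [0,0,0.3]
    - [0,0,0]
    - [0,0,0]
  angular:
    - [0,0,0]
    - [0,0,0]
    - [0,0,0]
    - [0,0,0]
    - [0,0,0]
    - [0,0,0]
  claw: [1,1,1,1,1,1]

```text
clock: 20.05
position: [0.6741, 0.209, 0.0945]
ee_rot: [-0.431, 2.445, 0.149]
force: [-0.4, -0.3, -0.1]
width: 1.003
gripper_force: 0.0
```

```bash
python3 - <<'E'
from m2 import *
from cell import arm
s=arm.observe();n=-NAR["R"][:,2]
report(s,NAR["c"]+[-.0002,.0006,0]+.007*n,NAR["R"],"narrow grasp");print(s["joints"].round(2),s["force"])
E
```

```text
narrow grasp t 20.05 pos [0.6741 0.209  0.0945] turn [0.01 0.01 0.02] | dp now-axes [ 0.01 -0.01  0.05] | dp after-turn axes [ 0.01 -0.01  0.05]
[ 0.32  0.73 -1.    2.08  1.87  0.6  -0.08] [-0.44678882 -0.28071207 -0.14699109]
```

Closing on the narrow cartridge (claw target 0.2, expecting about 0.33).

Call:
arm_command:
  dp:
    - [0,0,0]
    - [0,0,0]
    - [0,0,0]
    - [0,0,0]
    - [0,0,0]
    - [0,0,0]
    - [0,0,0]
    - [0,0,0]
    - [0,0,0]
    - [0,0,0]
  angular:
    - [0,0,0]
    - [0,0,0]
    - [0,0,0]
    - [0,0,0]
    - [0,0,0]
    - [0,0,0]
    - [0,0,0]
    - [0,0,0]
    - [0,0,0]
    - [0,0,0]
  claw: [0.22,0.22,0.22,0.22,0.22,0.22,0.22,0.22,0.22,0.22]
  force: 25

```text
clock: 21.05
position: [0.6742, 0.209, 0.0949]
ee_rot: [-0.432, 2.444, 0.148]
force: [-0.7, 1.6, 1.2]
width: 0.32
gripper_force: 25.0
```

Call:
arm_command:
  dp:
    - [0,0,-0.2]
    - [0,0,-0.3]
    - [0,0,-0.3]
    - [0,0,-0.3]
    - [0,0,-0.3]
    - [0,0,-0.3]
    - [0,0,-0.3]
    - [0,0,-0.3]
    - [0,0,-0.3]
    - [0,0,0]
  angular:
    - [0,0,0]
    - [0,0,0]
    - [0,0,0]
    - [0,0,0]
    - [0,0,0]
    - [0,0,0]
    - [0,0,0]
    - [0,0,0]
    - [0,0,0]
    - [0,0,0]
  claw: [0.22,0.22,0.22,0.22,0.22,0.22,0.22,0.22,0.22,0.22]

```text
clock: 22.05
position: [0.6362, 0.1951, 0.1469]
ee_rot: [-0.432, 2.443, 0.148]
force: [-0.1, -0.1, -1.9]
width: 0.318
gripper_force: 25.0
```

```bash
python3 - <<'E'
from plan import *
from cell import arm
import cv2
s=arm.observe();RN=down_R(66.6);print(s["force"],s["joints"].round(2),s["width"])
A=np.array([.47,.13,.24]);report(s,A,RN,"A");report(s,TN+[0,0,.12],RN,"hover")
d=arm.get_image("wrist");np.savez("w7.npz",**d);cv2.imwrite("pics/w7.png",d["frame"][:,:,::-1])
E
```

```text
[-0.13178876 -0.05768965 -1.87947579] [ 0.39  0.58 -1.04  2.14  1.71  0.52 -0.  ] 0.3181427092772892
A t 22.05 pos [0.6362 0.1951 0.1469] turn [1.67 4.23 4.86] | dp now-axes [ 3.31 -0.18 -7.34] | dp after-turn axes [ 5.07 -5.03 -3.72]
hover t 22.05 pos [0.6362 0.1951 0.1469] turn [1.67 4.23 4.86] | dp now-axes [ 8.72 -5.27 -5.68] | dp after-turn axes [  3.91 -10.96   0.92]
```

View pics/w7.png

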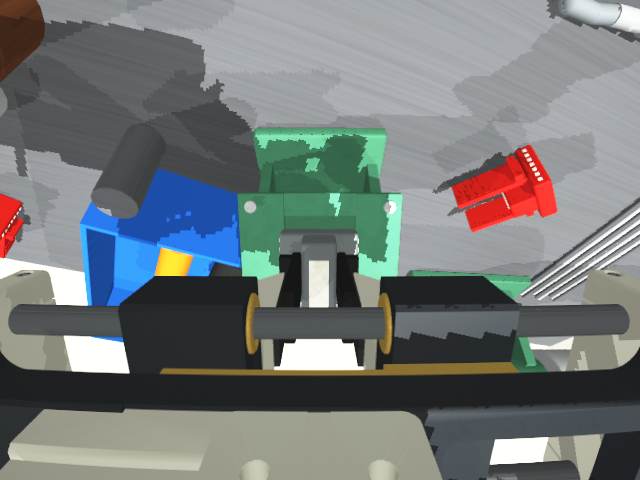

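The narrow cartridge is out and held, at (317,265). Carrying it back and up.

Call:
arm_command:
  dp:
    - [0.33,-0.02,-0.73]
    - [0.33,-0.02,-0.73]
    - [0.33,-0.02,-0.73]
    - [0.33,-0.02,-0.73]
    - [0.33,-0.02,-0.73]
    - [0.33,-0.02,-0.73]
    - [0.33,-0.02,-0.73]
    - [0.33,-0.02,-0.73]
    - [0.33,-0.02,-0.73]
    - [0.33,-0.02,-0.73]
  angular:
    - [0,0,0]
    - [0,0,0]
    - [0,0,0]
    - [0,0,0]
    - [0,0,0]
    - [0.1,0.25,0.3]
    - [0.1,0.25,0.3]
    - [0.1,0.25,0.3]
    - [0.1,0.25,0.3]
    - [0.1,0.25,0.3]
  claw: [0.22,0.22,0.22,0.22,0.22,0.22,0.22,0.22,0.22,0.22]

```text
clock: 23.1
position: [0.4814, 0.1368, 0.2385]
ee_rot: [-0.171, 2.648, 0.113]
force: [-0.0, -1.3, -1.7]
width: 0.318
gripper_force: 25.0
```

```bash
python3 - <<'E'
from plan import *
from cell import arm
s=arm.observe();RN=down_R(66.6);print(s["force"],s["joints"].round(2),s["width"])
report(s,TN+[0,0,.14],RN,"hover")
E
```

```text
[-0.04626412 -1.34313033 -1.65964369] [ 0.78  0.1  -1.25  2.2   0.44  0.46  0.9 ] 0.3175362653034964
hover t 23.1 pos [0.4814 0.1368 0.2385] turn [1.22 3.09 3.51] | dp now-axes [ 3.93 -6.05  1.85] | dp after-turn axes [-0.85 -6.36  3.78]
```

Call:
arm_command:
  dp:
    - [0,0,0]
    - [0,0,0]
    - [0,0,0]
    - [0,0,0]
    - [0,0,0]
    - [0,0,0]
    - [0,0,0]
    - [0,0,0]
    - [0,0,0]
    - [0,0,0]
  angular:
    - [0.12,0.31,0.35]
    - [0.12,0.31,0.35]
    - [0.12,0.31,0.35]
    - [0.12,0.31,0.35]
    - [0.12,0.31,0.35]
    - [0.12,0.31,0.35]
    - [0.12,0.31,0.35]
    - [0.12,0.31,0.35]
    - [0.12,0.31,0.35]
    - [0.12,0.31,0.35]
  claw: [0.22,0.22,0.22,0.22,0.22,0.22,0.22,0.22,0.22,0.22]

```text
clock: 24.1
position: [0.4825, 0.1368, 0.2384]
ee_rot: [-0.635, -3.076, -0.002]
force: [0.4, -0.8, -1.8]
width: 0.314
gripper_force: 25.0
```

```bash
python3 - <<'E'
from plan import *
from cell import arm
s=arm.observe();RN=down_R(66.6);print(s["force"],s["joints"].round(2),s["width"])
report(s,TN+[0,0,.14],RN,"hover")
E
```

```text
[ 0.4401463  -0.78789081 -1.75613228] [ 0.4   0.4  -1.03  1.79  0.38  1.16  0.41] 0.3136758698383258
hover t 24.1 pos [0.4825 0.1368 0.2384] turn [ 0.01 -0.01  0.01] | dp now-axes [-0.81 -6.38  3.77] | dp after-turn axes [-0.81 -6.38  3.78]
```

Call:
arm_command:
  dp:
    - [-0.1,-0.8,0]
    - [-0.1,-0.8,0]
    - [-0.1,-0.8,0]
    - [-0.1,-0.8,0]
    - [-0.1,-0.8,0]
    - [-0.1,-0.8,0.5]
    - [-0.1,-0.8,0.8]
    - [-0.11,-0.78,0.8]
    - [0,0,0.8]
    - [0,0,0.8]
  angular:
    - [0,0,0]
    - [0,0,0]
    - [0,0,0]
    - [0,0,0]
    - [0,0,0]
    - [0,0,0]
    - [0,0,0]
    - [0,0,0]
    - [0,0,0]
    - [0,0,0]
  claw: [0.22,0.22,0.22,0.22,0.22,0.22,0.22,0.22,0.22,0.22]

```text
clock: 25.1
position: [0.4382, -0.0186, 0.1449]
ee_rot: [0.635, 3.075, 0.002]
force: [0.0, -0.1, -1.8]
width: 0.322
gripper_force: 25.0
```

Call:
arm_command:
  dp:
    - [0,0,0]
    - [0,0,0]
  angular:
    - [0,0,0]
    - [0,0,0]
  claw: [0.22,0.22]

```text
clock: 25.3
position: [0.4383, -0.0174, 0.1461]
ee_rot: [0.631, 3.077, 0.003]
force: [0.3, -0.3, -1.1]
width: 0.314
gripper_force: 25.0
```

```bash
python3 - <<'E'
from plan import *
from cell import arm
import cv2
s=arm.observe();RN=down_R(66.6);print(s["force"],s["joints"].round(2),s["width"])
report(s,TN+[0,0,.05],RN,"place-ish")
d=arm.get_image("wrist");np.savez("w8.npz",**d);cv2.imwrite("pics/w8.png",d["frame"][:,:,::-1])
E
```

```text
[ 0.25312733 -0.34972347 -1.13581122] [ 0.71  0.4  -0.99  2.05  0.43  0.91  0.65] 0.31429534748445803
place-ish t 25.3 pos [ 0.4383 -0.0174  0.1461] turn [0.01 0.   0.02] | dp now-axes [ 0.02 -0.02  3.68] | dp after-turn axes [ 0.02 -0.01  3.68]
```

View pics/w8.png

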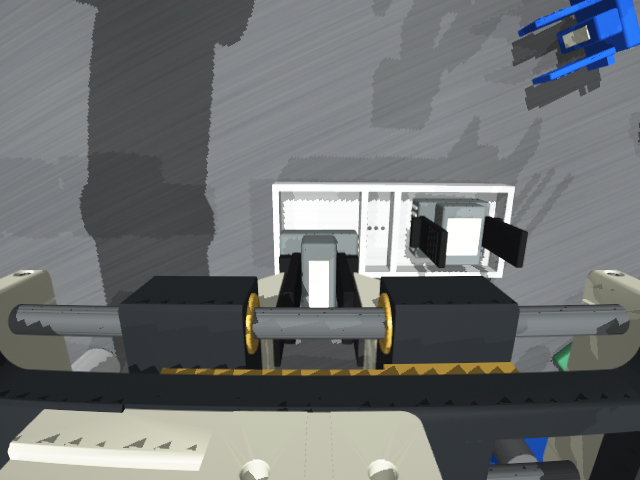

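The narrow cartridge hangs over the narrower compartment (318,240), and the wide one is standing well at (465,232). Lowering.

Call:
arm_command:
  dp:
    - [0.02,-0.01,0.4]
    - [0,0,0.5]
    - [0,0,0.5]
    - [0,0,0.5]
    - [0,0,0.5]
    - [0,0,0.5]
    - [0,0,0.4]
    - [0,0,0.3]
    - [0,0,0.15]
    - [0,0,0]
  angular:
    - [0,0,0.02]
    - [0,0,0]
    - [0,0,0]
    - [0,0,0]
    - [0,0,0]
    - [0,0,0]
    - [0,0,0]
    - [0,0,0]
    - [0,0,0]
    - [0,0,0]
  claw: [0.22,0.22,0.22,0.22,0.22,0.22,0.22,0.22,0.22,0.22]

```text
clock: 26.35
position: [0.4377, -0.0175, 0.0517]
ee_rot: [0.637, 3.075, 0.003]
force: [0.2, -0.3, -2.0]
width: 0.315
gripper_force: 25.0
```

Call:
arm_command:
  dp:
    - [0,0,0.1]
    - [0,0,0.06]
    - [0,0,0]
  angular:
    - [0,0,0]
    - [0,0,0]
    - [0,0,0]
  claw: [0.22,0.22,0.22]

```text
clock: 26.65
position: [0.4379, -0.0177, 0.0481]
ee_rot: [0.637, 3.074, 0.003]
force: [-0.0, 0.4, -2.9]
width: 0.312
gripper_force: 25.0
```

Call:
arm_command:
  dp:
    - [0,0,0.08]
    - [0,0,0]
  angular:
    - [0,0,0]
    - [0,0,0]
  claw: [0.22,0.22]

```text
clock: 26.85
position: [0.4378, -0.0177, 0.046]
ee_rot: [0.637, 3.075, 0.002]
force: [-0.5, -1.0, -1.9]
width: 0.314
gripper_force: 25.0
```

Call:
arm_command:
  dp:
    - [0,0,0.06]
    - [0,0,0]
  angular:
    - [0,0,0]
    - [0,0,0]
  claw: [0.22,0.22]

```text
clock: 27.05
position: [0.4378, -0.0176, 0.0445]
ee_rot: [0.637, 3.075, 0.003]
force: [0.0, 0.3, -2.1]
width: 0.314
gripper_force: 25.0
```

Call:
arm_command:
  dp:
    - [0,0,0.06]
    - [0,0,0]
  angular:
    - [0,0,0]
    - [0,0,0]
  claw: [0.22,0.22]

```text
clock: 27.25
position: [0.438, -0.0175, 0.0432]
ee_rot: [0.637, 3.075, 0.002]
force: [0.5, -0.3, 0.8]
width: 0.314
gripper_force: 25.0
```

Call:
arm_command:
  dp:
    - [0,0,0.03]
    - [0,0,0]
  angular:
    - [0,0,0]
    - [0,0,0]
  claw: [0.22,0.22]

```text
clock: 27.45
position: [0.438, -0.0175, 0.0431]
ee_rot: [0.637, 3.074, 0.001]
force: [-5.3, -0.8, 16.4]
width: 0.316
gripper_force: 25.1
```

Call:
arm_command:
  dp:
    - [0,0,-0.04]
    - [0,0,0]
    - [0,0,0]
    - [0,0,0]
    - [0,0,0]
    - [0,0,0]
    - [0,0,0]
    - [0,0,0]
    - [0,0,0]
  angular:
    - [0,0,0]
    - [0,0,0]
    - [0,0,0]
    - [0,0,0]
    - [0,0,0]
    - [0,0,0]
    - [0,0,0]
    - [0,0,0]
    - [0,0,0]
  claw: [0.22,0.36,0.4,0.44,0.48,0.55,0.6,0.65,0.65]

```text
clock: 28.35
position: [0.4379, -0.0176, 0.0433]
ee_rot: [0.637, 3.075, 0.003]
force: [-0.1, 0.4, 1.4]
width: 0.647
gripper_force: 0.0
```

Call:
arm_command:
  dp:
    - [0,0,0]
    - [0,0,-0.3]
    - [0,0,-0.5]
    - [0,0,-0.7]
    - [0,0,-1]
    - [0,0,-1]
    - [0,0,-1]
    - [0,0,-1]
    - [0,0,0]
    - [0,0,0]
  angular:
    - [0,0,0]
    - [0,0,0]
    - [0,0,0]
    - [0,0,0]
    - [0,0,0]
    - [0,0,0]
    - [0,0,0]
    - [0,0,0]
    - [0,0,0]
    - [0,0,0]
  claw: [0.65,0.65,0.65,0.65,0.65,0.65,0.65,0.65,0.65,0.65]

```text
clock: 29.35
position: [0.4378, -0.0179, 0.1816]
ee_rot: [0.637, 3.073, 0.002]
force: [0.5, -0.4, -0.8]
width: 0.648
gripper_force: 0.0
```

```bash
python3 - <<'E'
from m2 import *
from cell import arm
d=arm.get_image("wrist");e=arm.get_image("scene");T=arm.get_image("top")
a=cv2.resize(d["frame"][100:340,120:620,::-1],(600,288));b=cv2.resize(e["frame"][100:420,150:500,::-1],(341,312));c=cv2.resize(T["frame"][80:380,140:500,::-1],(374,312))
out=np.zeros((600,715,3),np.uint8);out[:288,:600]=a;out[288:,:341]=b;out[288:,341:]=c;cv2.imwrite("pics/fin.png",out)
for z,o,nm in((load("top0.npz"),T,"top"),(load("scene0.npz"),e,"scene")):
    k=(abs(z["frame"].astype(int)-o["frame"]).max(2)>60).astype(np.uint8);n,_,st,ce=cv2.connectedComponentsWithStats(k)
    print(nm,[(st[i].tolist()) for i in range(1,n) if st[i,4]>40])
E
```

```text
top [[216, 197, 20, 19, 201], [335, 198, 8, 17, 81], [210, 210, 6, 13, 41], [390, 210, 46, 31, 518], [411, 210, 18, 19, 241], [427, 210, 8, 18, 94], [548, 239, 50, 34, 753], [489, 243, 20, 15, 48], [455, 249, 16, 19, 130], [445, 251, 7, 11, 44], [470, 250, 44, 42, 472], [505, 272, 100, 59, 1588], [260, 275, 83, 61, 2584], [320, 278, 47, 56, 281], [438, 290, 8, 15, 60], [411, 313, 20, 27, 131], [525, 317, 11, 8, 68], [290, 322, 23, 24, 108], [530, 331, 6, 8, 42], [346, 336, 15, 23, 90], [364, 343, 9, 12, 60], [387, 374, 14, 12, 41], [378, 390, 70, 90, 2014], [577, 406, 50, 59, 913], [613, 415, 27, 34, 296], [343, 460, 8, 8, 49]]
scene [[286, 0, 10, 13, 89], [321, 0, 18, 21, 181], [401, 0, 40, 21, 430], [491, 0, 9, 52, 169], [359, 4, 53, 52, 914], [361, 27, 9, 15, 90], [360, 34, 78, 104, 4061], [564, 59, 8, 24, 78], [201, 78, 72, 50, 549], [561, 87, 11, 25, 182], [181, 94, 16, 12, 42], [186, 98, 19, 15, 130], [195, 103, 25, 22, 206], [549, 120, 10, 17, 63], [355, 127, 18, 35, 239], [367, 133, 39, 33, 510], [206, 136, 69, 35, 912], [234, 161, 53, 34, 696], [304, 165, 43, 18, 337], [403, 166, 19, 6, 52], [234, 195, 24, 16, 222], [250, 202, 23, 18, 174], [447, 210, 28, 4, 44], [361, 215, 25, 34, 512], [265, 219, 10, 13, 76], [372, 248, 30, 46, 764], [268, 270, 16, 11, 79], [342, 329, 15, 24, 113], [362, 339, 13, 23, 95], [349, 346, 13, 12, 83]]
```

View pics/fin.png

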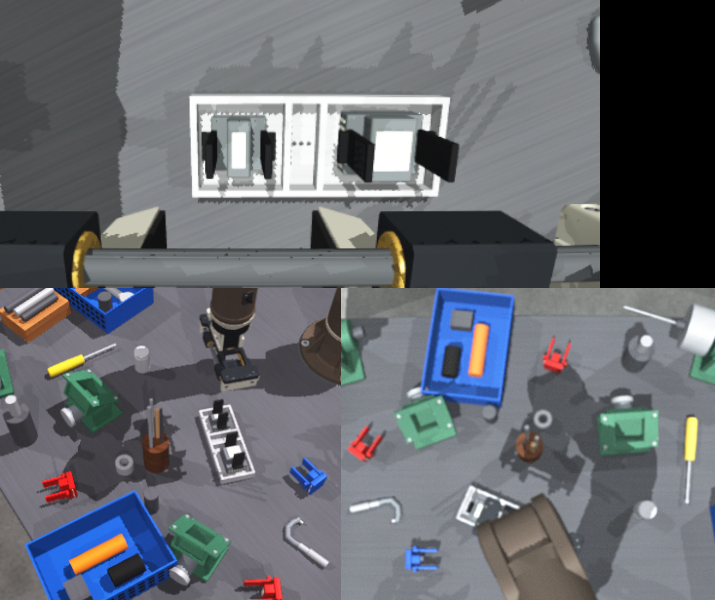

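Both cartridges stand upright in their own compartments, at (238,148) and (395,145). The sockets are empty and the bystanders look unmoved. Handing in.

```bash
python3 -c "
from cell import arm
print(arm.sign_off())"
```

```text
the job is handed in; nothing more can be done
None
```

Job handed in at about 29.5 s: both cartridges stand upright in their matching wash-tray compartments, and the bystanders looked unmoved in the final pictures.

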